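Show the apprentice the three steps of a ring repair

TASK

Show the apprentice, who watches on camera, what the ring repair takes, in working order: point at the joint of the blue-handled pliers that close the ring, then at the middle of the green lid of the flux tin, then at the middle of the dark steel bench block on which the ring is trued. Each time bring the fingertips to about 3 cm above the thing and stay there for about two seconds, and finish still pointing at the block. Touch and move nothing at all, and do not bring the fingertips low over the red or yellow pliers or the red tin on the way.

Things in the scene. Friction and masses are not known exactly. Their poses are not given: they have to be found in the camera images.
- blue_pliers_pivot (a point): Blue-handled flat-nose pliers, 43 x 133 x 11 mm. They lie flat, handles toward the robot. Point on top of the joint rivet, 11 mm above the bench, 40 mm from the jaw end; z up, the frame's y axis runs from the jaws to the handles.
- red_pliers_pivot (a point): Red-handled pliers, 48 x 142 x 11 mm, not to be pointed at. They lie flat, handles toward the robot. Point on top of the joint rivet, 11 mm above the bench, 51 mm from the jaw end; z up, the frame's y axis runs from the jaws to the handles.
- yellow_pliers_pivot (a point): Yellow-handled pliers, 50 x 121 x 11 mm, not to be pointed at. They lie flat, handles toward the robot. Point on top of the joint rivet, 11 mm above the bench, 30 mm from the jaw end; z up, the frame's y axis runs from the jaws to the handles.
- green_tin_top (a point): Round tin with a dark green lid, 65 mm in diameter, 28 mm high. Point in the middle of the lid's top, 28 mm above the bench; z up.
- red_tin_top (a point): Round tin with a red lid, 51 mm in diameter, 22 mm high, not to be pointed at. Point in the middle of the lid's top, 22 mm above the bench; z up.
- block_top (a point): Plain dark grey, nearly black, steel bench block with a flat top, 108 x 92 mm, 26 mm high. Point in the middle of its top, 26 mm above the bench; z up.

How it is judged:
On the way, in this order (a step that is already met when the one before it is completed fails the run):
1. pointed at the joint of the blue pliers for 1.6 s (horizontal distance between the grasp point and blue_pliers_pivot below 0.025 m and z of the grasp point in the frame of blue_pliers_pivot between 0.02 and 0.085 m), for 1.6 s.
2. pointed at the middle of the green tin's lid for 1.6 s (horizontal distance between the grasp point and green_tin_top below 0.025 m and z of the grasp point in the frame of green_tin_top between 0.02 and 0.085 m), for 1.6 s.
3. pointed at the middle of the block's top for 1.6 s (horizontal distance between the grasp point and block_top below 0.025 m and z of the grasp point in the frame of block_top between 0.02 and 0.085 m), for 1.6 s.
At the end, for the whole second after the job is handed in: The grasp point between the fingers is within 25 mm horizontally of the middle of the block's top and 20 to 85 mm above it (the fingertips are about 19 mm lower), touching nothing, and the pliers, tins and block are within 8 mm of where they stood (all of step 3 and distance of each of blue_pliers_pivot, green_tin_top, block_top, red_pliers_pivot, yellow_pliers_pivot, red_tin_top from where it was at the start of the episode below 0.008 m).
It fails at once if the robot touches something (over 0.5 N) (contact force between any of the fingers, the arm and anything else above 0.5 N).
It fails at once if something is moved by more than 8 mm (distance of any of blue_pliers_pivot, green_tin_top, block_top, red_pliers_pivot, yellow_pliers_pivot, red_tin_top from where it was at the start of the episode above 0.008 m).
It fails at once if the fingers come low over the red pliers, yellow pliers or red tin: grasp point within 30 mm horizontally of the joint or lid's middle and less than 85 mm above it ((horizontal distance between the grasp point and red_pliers_pivot below 0.03 m and z of the grasp point in the frame of red_pliers_pivot below 0.085 m) or (horizontal distance between the grasp point and yellow_pliers_pivot below 0.03 m and z of the grasp point in the frame of yellow_pliers_pivot below 0.085 m) or (horizontal distance between the grasp point and red_tin_top below 0.03 m and z of the grasp point in the frame of red_tin_top below 0.085 m)).
It also fails if it takes over 48 s, if anything falls off the work surface, if the arm or the gripper's body presses on something with over 40 N, if the wrist force passes 120 N, or if a joint passes its speed limit or range.

ROBOT

A 6-joint arm with a two-finger parallel gripper is mounted at the origin on a cart in front of the work surface, level with it; the furniture and walls round the work are solid. World frame = base frame: x ahead of the robot, y to its left, z up, the work surface at z = 0. Lengths are in m, angles in rad, forces in N, time in s.
With the tool pointing down it reaches from about 0.275 to 0.825 m from the base axis. Payload 5.2 kg.
Tool frame: the origin (TCP) lies between the finger pads; the fingertips stand 17 mm ahead of it and the grasp point (between the pads) lies 2 mm behind it; z points along the fingers, y is the line along which they close (so a half turn about z gives the same grasp; the last joint's range is limited). The gripper opens to 93 mm and grips with 3 to 60 N. Pads are 15 mm wide; open, the fingers measure 128 mm over their backs; the gripper's body (75 mm by 188 mm) begins 65 mm behind the grasp point.
Start: joints at [1.004, 0.259, 1.535, -0, 1.348, -0.203], TCP at [0.196, 0.514, 0.201] pointing down, gripper open.
Joint ranges: [-3.14, 3.14], [-0.91, 2.08], [0.19, 2.58], [-1.22, 4.36], [0.22, 2.71], [-3.12, 3.12]. Speed limits (rad/s): [2.57, 2.57, 3.14, 3.14, 3.14, 3.14].

INTERFACE

Orientations are given as a unit quaternion [w, x, y, z].
In Python, from plant import status, get_image, camera_model, r, finder gives the robot as it stands.
- The arm moves only by the shell command python3 -m crank 'ROWS' [OPENING]. ROWS is a JSON object of lists of equal length, an entry for each row: "offset": the shift along the world's x, y, z in cm, a list of three; "rotation": the turn, a rotation vector about the world's x, y, z in degrees, a list of three. A call has 1 to 20 rows; each row is the pose to reach, as a shift and turn from the pose commanded when the call began; what a row does not reach only later rows make up. A row lasts 1/8 s, in which the tool goes at most 62.5 mm and 10.7 degrees, less where a joint would pass 70% of its speed; a pose out of reach is approached as far as the arm can. A call with a gripper value outside its range is refused whole. OPENING is the closure, from -1 (fully open) to 1 (shut), so that 0 is half open, set as the call begins (- or left out, the last holds). The fingers move at their own pace and stop on an object; the grip force is fixed at half the most. Time passes only in rows, so rows that repeat a pose let the fingers close. It gives the time, the measured TCP pose, the force, the opening and the grip force at its end, in the units of the state.
- status.get_obs(): the state, without advancing time (a new reading comes with each control period).
- get_image(name): name is "scene" or "top"; returns the picture (400x640x3 uint8, red, green, blue); there is no depth.
- camera_model(name): a dict with "camera_matrix" (3x3 intrinsics, pixels), "k1" (the pictures are not rectified: a ray, as slopes to the right and down, at radius r is drawn at 1 + k1 r^2 times it, then the intrinsics apply), "xyz" and "rotation" of the camera in the world. Camera axes: x right, y up, looking along -z (the intrinsics and any distortion apply to the point x, -y, -z); pixel columns grow to the right and rows downward; lengths in m; the calibration is good to about 2 mm. A picture is of the moment at which its call begins. camera_model takes no time and is no camera call.
- r.job_done(): hands the job in; it is judged then, once.
Trained networks look in the newest picture that a camera, given by its name, has taken for a name from the list of things; names that differ only in an ending like _2 or _b are one class to them, and where a whole thing is asked for, a point or a joint stands for the part that bears it (a point fixed in the world has none). Each returns a list of dicts, best first, with "score" (0 to 1); they miss things now and then, are a little off and sometimes report something else, mostly with a low value. They report only what shows in the picture. A call takes as long as a camera call.
- finder.find_in(camera, label): "at" ([column, row] in pixels, amid what is visible of it).
- finder.silhouettes(camera, label): "mask" (400x640 bool, what is visible of it) and "at" ([column, row] in pixels, amid what is visible of it).
The state is a dict: "time_s": time; "joints": joint angles; "joint_vel": joint speeds; "tau": joint torques, N m; "tcp_pos": TCP position; "tcp_rot": TCP orientation; "ft_force": force on the tool from outside, world axes, zero at the start; "moment": the same for the moment, N m; "width": opening from 0.0 (shut) to 1.0 (fully open); "grip_force": force on a finger pad.
Only numpy, scipy, OpenCV 4.12 (cv2) and the standard library are available. Lean on these libraries where they do the work, as an engineer would, in place of code of your own. Each camera call takes 0.05 s, during which the arm holds its last target. There are 200 camera calls.

## Working session

There is one attempt and no reset: what is moved stays moved. The work goes in short steps, Python scripts to look and compute and a shell command to move; the robot and the scene stay as the last step left them, time stands still between calls to the robot, and variables do not carry over. Pictures are saved under pics/ and viewed, at most 10 in all, crops included, and the job is handed in when it is done.

```bash
mkdir -p pics; cat > h.py <<'E'
import numpy as np, cv2
from plant import status,get_image,camera_model,r,finder
def pix2w(cam,uv,z):
    m=camera_model(cam);K=np.array(m["camera_matrix"]);R=np.array(m["rotation"])
    p=np.linalg.solve(K,[uv[0],uv[1],1.])[:2];q=p.copy()
    for _ in range(20): q=p/(1+m["k1"]*(q@q))
    d=R@np.array([q[0],-q[1],-1.]);o=np.array(m["xyz"])
    return o+d*(z-o[2])/d[2]
E
python3 - <<'E'
from h import *
for c in("scene","top"):
    cv2.imwrite(f"pics/{c}0.png",get_image(c)[:,:,::-1]); m=camera_model(c);print(c,m["xyz"],np.array(m["rotation"]).shape)
    for n,z in dict(blue_pliers_pivot=.011,red_pliers_pivot=.011,yellow_pliers_pivot=.011,green_tin_top=.028,red_tin_top=.022,block_top=.026).items():
        for d in finder.silhouettes(c,n)[:3]:
            v,u=np.nonzero(d["mask"]);print(n,round(d["score"],2),np.round(d["at"]),len(u),u.min(),u.max(),v.min(),v.max(),pix2w(c,d["at"],z).round(3))
print(status.get_obs())
E
```

```text
scene [ 0.21424588 -0.4728814   0.4085594 ] (4,)Traceback (most recent call last):
  File "<stdin>", line 6, in <module>
  File "h.py", line 7, in pix2w
    d=R@np.array([q[0],-q[1],-1.]);o=np.array(m["xyz"])
      ~^~~~~~~~~~~~~~~~~~~~~~~~~~~
ValueError: matmul: Input operand 1 has a mismatch in its core dimension 0, with gufunc signature (n?,k),(k,m?)->(n?,m?) (size 3 is different from 4)
```

View pics/scene0.png

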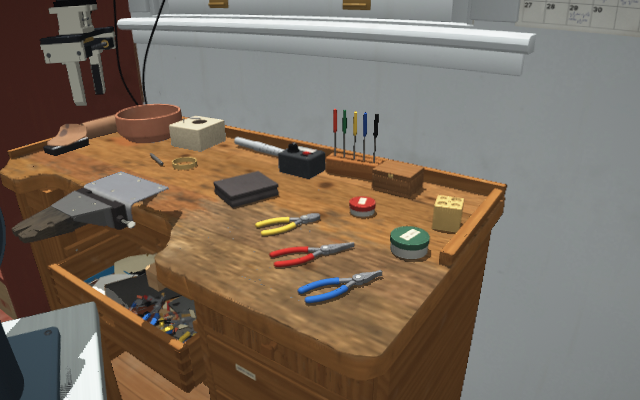

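The scene picture shows the blue pliers' joint near (352,283), the green lid near (410,237) and the dark block near (246,187). The yellow and red pliers and the red tin lie between them. The camera rotation is a quaternion, so I need to fix the helper.

```bash
sed -i 's/R=np.array(m\["rotation"\])/w=m["rotation"];R=Rot.from_quat([w[1],w[2],w[3],w[0]]).as_matrix()/; 1a from scipy.spatial.transform import Rotation as Rot' h.py
python3 - <<'E'
from h import *
for c in("scene","top"):
    cv2.imwrite(f"pics/{c}1.png",get_image(c)[:,:,::-1]); m=camera_model(c);print(c,m["xyz"],m["rotation"])
    for n,z in dict(blue_pliers_pivot=.011,red_pliers_pivot=.011,yellow_pliers_pivot=.011,green_tin_top=.028,red_tin_top=.022,block_top=.026).items():
        for d in finder.silhouettes(c,n)[:3]:
            v,u=np.nonzero(d["mask"]);print(n,round(d["score"],2),np.round(d["at"]),len(u),u.min(),u.max(),v.min(),v.max(),pix2w(c,d["at"],z).round(3))
print(status.get_obs())
E
```

```text
scene [ 0.21424588 -0.4728814   0.4085594 ] [ 0.82214745  0.52683447 -0.11027381 -0.18536098]
blue_pliers_pivot 0.73 [337. 285.] 1014 297 381 270 302 [0.478 0.026 0.011]
blue_pliers_pivot 0.7 [285. 222.] 595 255 319 213 234 [0.484 0.239 0.011]
red_pliers_pivot 0.83 [309. 252.] 749 270 353 242 266 [0.479 0.128 0.011]
yellow_pliers_pivot 0.72 [286. 221.] 552 255 319 213 234 [0.488 0.243 0.011]
green_tin_top 0.84 [408. 240.] 1081 390 428 227 258 [0.627 0.064 0.028]
red_tin_top 0.67 [363. 206.] 474 349 374 196 216 [0.631 0.213 0.022]
block_top 0.78 [246. 186.] 1582 214 278 171 206 [0.461 0.398 0.026]
top [0.48282114 0.21368349 0.8955484 ] [-0.69778875 -0.03268591  0.01717419  0.71535134]
blue_pliers_pivot 0.83 [406. 222.] 417 399 416 192 244 [0.48  0.04  0.011]
red_pliers_pivot 0.67 [368. 228.] 395 354 373 194 249 [0.469 0.132 0.011]
yellow_pliers_pivot 0.82 [322. 219.] 298 309 327 195 243 [0.493 0.24  0.011]
green_tin_top 0.92 [388. 157.] 606 374 402 143 170 [0.636 0.079 0.028]
red_tin_top 0.93 [323. 159.] 357 311 331 147 168 [0.637 0.235 0.022]
red_tin_top 0.29 [244. 234.] 1793 225 270 209 257 [0.462 0.427 0.022]
block_top 0.67 [245. 232.] 1816 224 270 209 258 [0.467 0.423 0.026]
{'time_s': 0.8, 'joints': array([ 1.00418139e+00,  2.58557371e-01,  1.53497692e+00, -2.06348223e-05,
        1.34800819e+00, -2.02787358e-01]), 'joint_vel': array([ 3.70694736e-05,  9.03140541e-04,  2.35322837e-04, -5.80719955e-04,
       -6.49976189e-04,  1.56080854e-03]), 'tau': array([-1.57314375e-03, -4.37142026e+01, -2.84291518e+01,  7.16421520e-02,
        3.11677717e-02, -5.02672924e-05]), 'tcp_pos': array([0.19570555, 0.51401688, 0.20118499]), 'tcp_rot': array([1.87425488e-05, 1.80909872e-01, 9.83499678e-01, 1.94791898e-05]), 'ft_force': array([ 0.55804726,  0.21536807, -0.22430783]), 'moment': array([-0.01070428, -0.00277104, -0.05924564]), 'grip_force': 0.0, 'width': 0.9996013581681048}
```

View pics/top1.png

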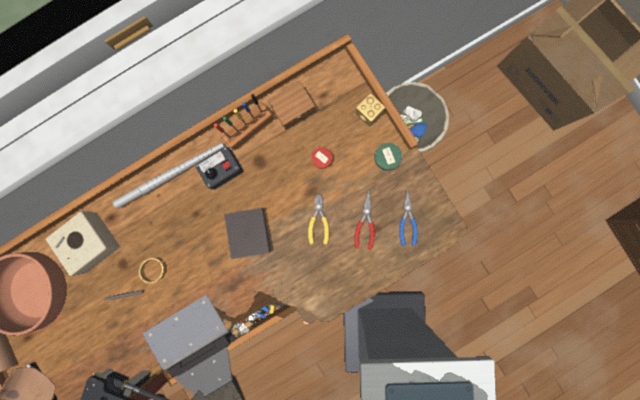

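The top picture shows the blue pliers' tip at (407,192), joint about (407,211), green lid at (388,156), and block at about (247,232). The two cameras disagree by about 15 mm, so I'll compare exact features in enlarged crops.

```bash
python3 - <<'E'
from h import *
s=cv2.imread("pics/scene1.png");t=cv2.imread("pics/top1.png")
a=cv2.resize(s[160:310,205:435],None,fx=3.4,fy=3.4,interpolation=2); b=cv2.resize(t[135:270,215:425],None,fx=3.8,fy=3.8,interpolation=2)
cv2.imwrite("pics/a.png",a);cv2.imwrite("pics/b.png",b)
for c in("scene","top"):print(c,camera_model(c)["camera_matrix"],camera_model(c)["k1"])
for c,p in dict(scene=[(381,272),(352,283)],top=[(407,192),(407,211)]).items():
  for q in p: print(c,q,pix2w(c,q,.009).round(4))
E
```

```text
scene [[474.09736259   0.         312.78856588]
 [  0.         474.09736259 198.89238404]
 [  0.           0.           1.        ]] -0.11234960841323775
top [[369.32797046   0.         324.95541604]
 [  0.         369.32797046 197.10364563]
 [  0.           0.           1.        ]] -0.042452702674279294
scene (381, 272) [0.5538 0.0281 0.009 ]
scene (352, 283) [0.5008 0.0226 0.009 ]
top (407, 192) [0.5529 0.035  0.009 ]
top (407, 211) [0.5073 0.0368 0.009 ]
```

View pics/a.png

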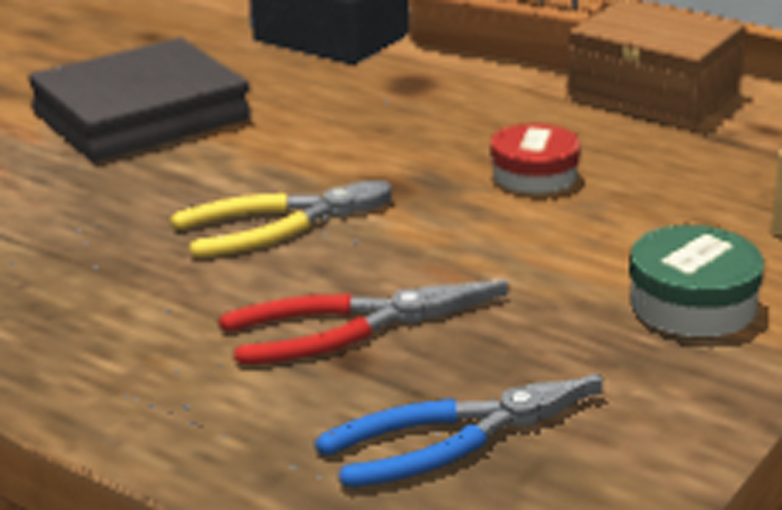

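View pics/b.png

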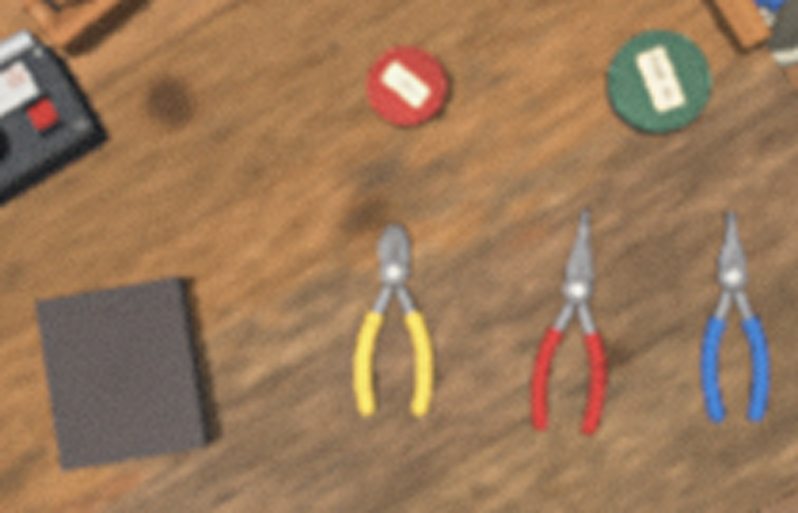

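The crops show these features.
- **Scene crop:** blue rivet (521,397), red rivet (408,297), yellow rivet (342,194), green lid (697,263), red lid (536,147), block top (139,82).
- **Top crop, same order:** (733,276), (577,290), (394,271), (659,80), (406,85), (123,371).

```bash
python3 - <<'E'
from h import *
F=dict(blue=((521,397),(733,276),.011),red=((408,297),(577,290),.011),yel=((342,194),(394,271),.011),green=((697,263),(659,80),.028),redtin=((536,147),(406,85),.022),block=((139,82),(123.5,371),.026))
for n,(a,b,z) in F.items():
  A=[pix2w("scene",(205+a[0]/3.4,160+a[1]/3.4),h) for h in(z,0)];B=[pix2w("top",(215+b[0]/3.8,135+b[1]/3.8),h) for h in(z,0)]
  M=np.array([(A[0]-A[1]),-(B[0]-B[1])]).T; s=np.linalg.lstsq(M,B[0]-A[0],rcond=None)[0]
  print(n,A[0].round(4),B[0].round(4),'tri',(A[0]+s[0]*(A[0]-A[1])).round(4),(B[0]+s[1]*(B[0]-B[1])).round(4))
E
```

```text
blue [0.5153 0.0299 0.011 ] [0.5153 0.0348 0.011 ] tri [0.5173 0.0332 0.0084] [0.5154 0.0342 0.0081]
red [0.5088 0.1276 0.011 ] [0.5089 0.1331 0.011 ] tri [0.511  0.1319 0.0081] [0.509  0.1328 0.008 ]
yel [0.5249 0.2411 0.011 ] [0.5238 0.2479 0.011 ] tri [0.5273 0.2466 0.0079] [0.5239 0.248  0.0078]
green [0.6337 0.0687 0.028 ] [0.638  0.0793 0.028 ] tri [0.6405 0.0775 0.0218] [0.6391 0.0783 0.0214]
redtin [0.6368 0.2256 0.022 ] [0.6402 0.2373 0.022 ] tri [0.6433 0.2364 0.016 ] [0.6413 0.2374 0.0157]
block [0.4635 0.4061 0.026 ] [0.4651 0.417  0.026 ] tri [0.4667 0.4175 0.021 ] [0.465  0.4181 0.0212]
```

Both cameras agree to within about 1 cm. The targets are blue (0.515, 0.034), green (0.637, 0.077) and block (0.465, 0.415). I'll cross at z = 0.2 with the fingers partly closed.

```bash
python3 -m crank '{"offset":[[1,-1.5,0],[3,-4.5,0],[5,-7.5,0],[7,-10.5,0],[9,-13.5,0],[11,-16.5,0],[13,-19.5,0],[15,-22.5,0],[17,-25.5,0],[19,-28.5,0],[21,-31.5,0],[23,-34.5,0],[25,-37.5,0],[27,-40.5,0],[29,-43.5,0],[31,-46.5,0],[32,-48,0],[32,-48,0],[32,-48,0]],"rotation":[[0,0,0],[0,0,0],[0,0,0],[0,0,0],[0,0,0],[0,0,0],[0,0,0],[0,0,0],[0,0,0],[0,0,0],[0,0,0],[0,0,0],[0,0,0],[0,0,0],[0,0,0],[0,0,0],[0,0,0],[0,0,0],[0,0,0]]}' 0.6
```

```text
time_s: 3.18
tcp_pos: [0.5149, 0.0348, 0.2011]
tcp_rot: [-0.0, 0.181, 0.984, 0.0]
ft_force: [-0.2, -1.0, 0.1]
width: 0.196
grip_force: 0.0
```

Above the blue joint. Descending to z ≈ 0.06.

```bash
python3 -m crank '{"offset":[[0,0,-2],[0,0,-5],[0,0,-8],[0,0,-10],[0,0,-12],[0,0,-13],[0,0,-14],[0,0,-14],[0,0,-14]],"rotation":[[0,0,0],[0,0,0],[0,0,0],[0,0,0],[0,0,0],[0,0,0],[0,0,0],[0,0,0],[0,0,0]]}'
python3 - <<'E'
from h import *
s=get_image("scene")[:,:,::-1];t=get_image("top")[:,:,::-1]
cv2.imwrite("pics/c.png",np.hstack([cv2.resize(s[130:330,250:450],(400,400)),cv2.resize(t[110:260,320:470],(400,400))]))
E
```

```text
time_s: 4.3
tcp_pos: [0.5161, 0.034, 0.0617]
tcp_rot: [0.0, 0.181, 0.984, 0.0]
ft_force: [-0.7, -0.7, 0.3]
width: 0.198
grip_force: 0.0
```

View pics/c.png

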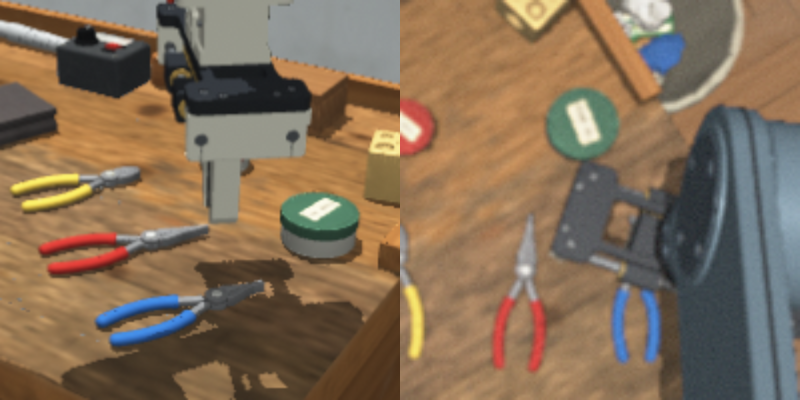

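The picture shows the fingertips at scene pixel ≈ (362,239) and the rivet at (358,279). I'll check the reported TCP against that projection.

```bash
cat >> h.py <<'E'
def proj(cam,P):
    m=camera_model(cam);w=m["rotation"];R=Rot.from_quat([w[1],w[2],w[3],w[0]]).as_matrix()
    c=R.T@(np.array(P)-m["xyz"]);q=np.array([c[0],-c[1]])/-c[2];q=q*(1+m["k1"]*(q@q))
    return (np.array(m["camera_matrix"])@[q[0],q[1],1])[:2]
E
python3 - <<'E'
from h import *
o=status.get_obs();p=o["tcp_pos"];w=o["tcp_rot"];R=Rot.from_quat([w[1],w[2],w[3],w[0]]).as_matrix()
for y in(-.009,0,.009,.026,-.026):print(y,proj("scene",p+R@[0,y,.017]).round(1),end=' ')
print()
for y in(.094,-.094):
  for x in (.037,-.037):
    for c in("scene","top"):print(c,x,y,proj(c,p+R@[x,y,-.067]).round(1))
s=get_image("scene")[:,:,::-1]
im=cv2.resize(s[190:300,290:430],None,fx=5.5,fy=5.4,interpolation=2)
for y in(-.009,.009):
  u=proj("scene",p+R@[0,y,.017]);cv2.circle(im,(int((u[0]-290)*5.5),int((u[1]-190)*5.4)),4,(255,0,255),-1)
cv2.imwrite("pics/d.png",im)
E
```

```text
-0.009 [359.  259.1] 0 [358.1 255.8] 0.009 [357.1 252.6] 0.026 [355.4 246.7] -0.026 [361.  265.5] 
scene 0.037 0.094 [326.2 178.5]
top 0.037 0.094 [371.  206.6]
scene -0.037 0.094 [373.5 176.6]
top -0.037 0.094 [382.5 173.2]
scene 0.037 -0.094 [341.5 238.7]
top 0.037 -0.094 [457.2 236.9]
scene -0.037 -0.094 [402.6 235.5]
top -0.037 -0.094 [468.2 203. ]
```

View pics/d.png

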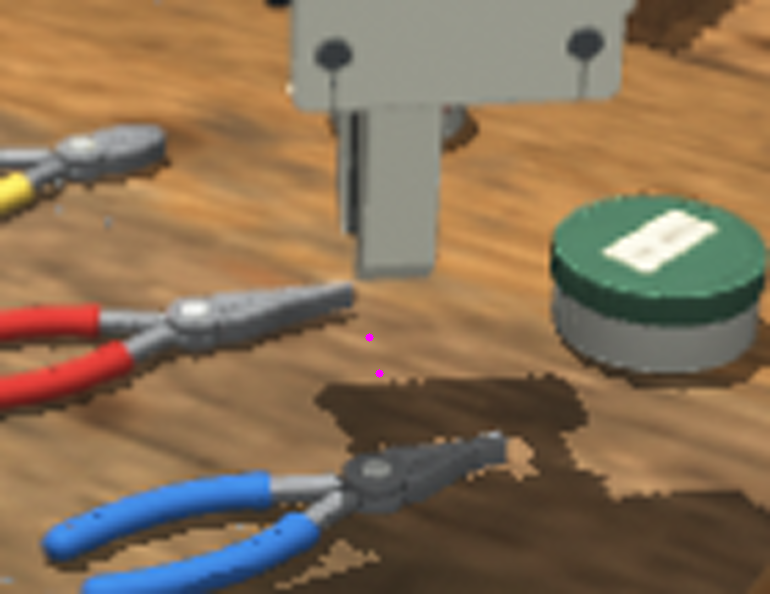

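The scene view puts the tool about 25 px higher than predicted, while the top view agrees. I'll see whether the start picture shows the same offset.

```bash
python3 - <<'E'
from h import *
p=np.array([.1957,.5140,.2012]);R=Rot.from_quat([.1809,.9835,0,0]).as_matrix()
for y in(-.064,-.0465,.0465,.064):
  for z in (.017,):print(y,proj("scene",p+R@[0,y,z]).round(1),'+40mm',proj("scene",p+R@[0,y,z]+[0,0,.04]).round(1))
for x in(.037,-.037):
  for y in(-.094,.094):print("body",x,y,proj("scene",p+R@[x,y,-.067]).round(1),"+40",proj("scene",p+R@[x,y,-.027]).round(1))
s=cv2.imread("pics/scene1.png");cv2.imwrite("pics/e.png",cv2.resize(s[0:120,20:140],None,fx=5,fy=5,interpolation=2))
E
```

```text
-0.064 [ 81.8 124.1] +40mm [ 77.5 102.8]
-0.0465 [ 85.2 121.5] +40mm [ 81.1 100.5]
0.0465 [101.7 109.2] +40mm [98.2 89.9]
0.064 [104.5 107.1] +40mm [101.1  88.1]
body 0.037 -0.094 [45.7 83.2] +40 [ 50.4 105.8]
body 0.037 0.094 [85.1 65.2] +40 [88.5 84.2]
body -0.037 -0.094 [87.  80.6] +40 [ 91.1 103.4]
body -0.037 0.094 [119.8  63.2] +40 [122.8  82.3]
```

View pics/e.png

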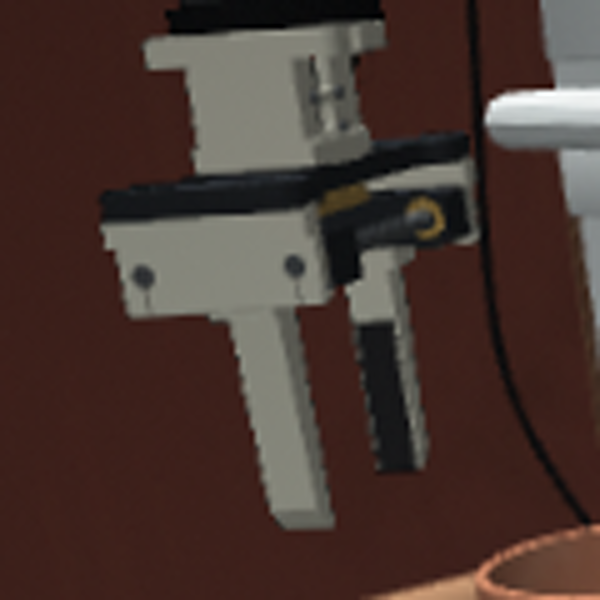

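The offset was there at the start too: the tool sits about 36 mm higher than the reported z suggests. I'll triangulate one body feature seen by both cameras to confirm it.

```bash
python3 - <<'E'
from h import *
s=get_image("scene")[:,:,::-1];t=get_image("top")[:,:,::-1]
cv2.imwrite("pics/f.png",np.hstack([cv2.resize(s[120:220,320:420],(400,400),interpolation=2),cv2.resize(t[155:255,365:465],(400,400),interpolation=2)]))
E
```

```text
(no output)
```

View pics/f.png

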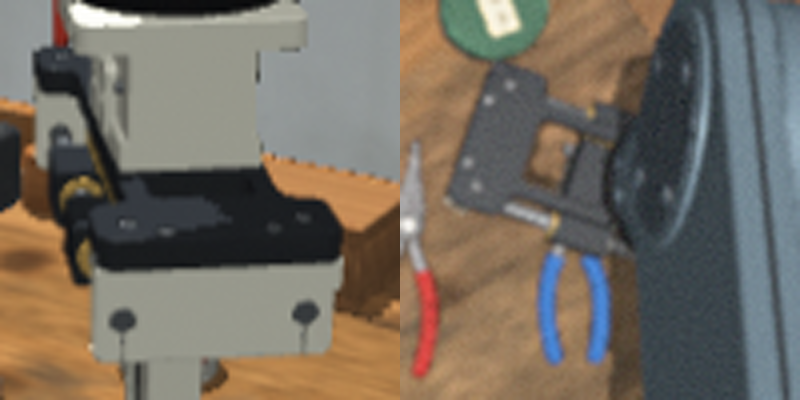

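The far plate's left corner shows in scene at (329.5,132.5) and in top at (377.5,202.5). Its inner corner is at about (340,141) in scene and (389,207.5) in top.

```bash
python3 - <<'E'
from h import *
from scipy.optimize import least_squares
for a,b in [((329.5,132.5),(377.5,202.5)),((340,141),(389,207.5))]:
  s=least_squares(lambda P:np.r_[proj("scene",P)-a,proj("top",P)-b],[.5,.1,.15]);print(s.x.round(4),s.fun.round(1))
o=status.get_obs();p=o["tcp_pos"];R=Rot.from_quat([.1809,.9835,0,0]).as_matrix()
for n in((.037,.094),(-.037,.094)):print(p+R@[*n,-.067])
# near body bottom edge & near fingertip, assuming reported x,y
for uv,y in[((372.9,209),-.094),((361.8,240.4),-.02)]:
  q=p+R@[0,y,0]; print([ (z,pix2w("scene",uv,z)[:2].round(3)) for z in(.06,.08,.1,.12,.14,.16,.18)],q.round(3))
E
```

```text
[0.5187 0.1304 0.2033] [ 0.2 -0.  -0.1  0.3]
[0.5169 0.1045 0.1973] [-3.2  0.4  1.7 -3.9]
[0.51482659 0.13492436 0.12851987]
[0.5839833  0.10859284 0.12851987]
[(0.06, array([0.599, 0.13 ])), (0.08, array([0.577, 0.095])), (0.1, array([0.555, 0.061])), (0.12, array([0.533, 0.026])), (0.14, array([ 0.511, -0.008])), (0.16, array([ 0.489, -0.043])), (0.18, array([ 0.467, -0.078]))] [ 0.483 -0.054  0.062]
[(0.06, array([0.53 , 0.047])), (0.08, array([0.512, 0.018])), (0.1, array([ 0.494, -0.012])), (0.12, array([ 0.475, -0.042])), (0.14, array([ 0.457, -0.072])), (0.16, array([ 0.439, -0.102])), (0.18, array([ 0.421, -0.132]))] [0.509 0.015 0.062]
```

Horizontally the tool is where it reports itself. Both cameras put its fingertips, body and plate about 37 mm higher than reported, so the tips are really about 7 cm above the rivet. I'll lower 3 cm more, which clears the pliers even if the reported z is right, and dwell.

```bash
python3 -m crank '{"offset":[[0,0,-0.7],[0,0,-1.5],[0,0,-2.3],[0,0,-3],[0,0,-3],[0,0,-3],[0,0,-3],[0,0,-3],[0,0,-3],[0,0,-3],[0,0,-3],[0,0,-3],[0,0,-3],[0,0,-3],[0,0,-3],[0,0,-3],[0,0,-3],[0,0,-3],[0,0,-3],[0,0,-3]],"rotation":[[0,0,0],[0,0,0],[0,0,0],[0,0,0],[0,0,0],[0,0,0],[0,0,0],[0,0,0],[0,0,0],[0,0,0],[0,0,0],[0,0,0],[0,0,0],[0,0,0],[0,0,0],[0,0,0],[0,0,0],[0,0,0],[0,0,0],[0,0,0]]}'
python3 - <<'E'
from h import *
s=get_image("scene")[:,:,::-1];t=get_image("top")[:,:,::-1]
cv2.imwrite("pics/g.png",cv2.resize(s[190:310,280:440],None,fx=5,fy=5,interpolation=2))
E
```

```text
time_s: 7.05
tcp_pos: [0.5157, 0.034, 0.0312]
tcp_rot: [-0.0, 0.181, 0.984, 0.0]
ft_force: [0.2, 0.9, 0.3]
width: 0.2
grip_force: 0.0
```

View pics/g.png

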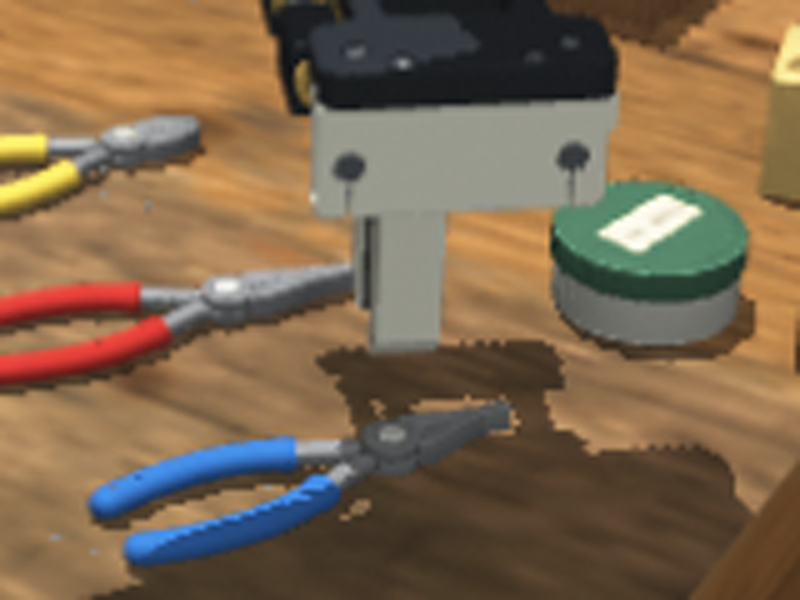

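The picture shows the tip at (361,260) and the rivet at (358,277), so the fingertips are about 4 cm over the blue joint and touching nothing. Next is the green tin, by way of a lift.

```bash
python3 -m crank '{"offset":[[0,0,2],[0,0,5],[2,0.7,6],[5,1.8,6],[8,2.8,6],[11,3.9,6],[12.2,4.3,5],[12.2,4.3,3.3],[12.2,4.3,2],[12.2,4.3,1.7],[12.2,4.3,1.7],[12.2,4.3,1.7],[12.2,4.3,1.7],[12.2,4.3,1.7],[12.2,4.3,1.7],[12.2,4.3,1.7],[12.2,4.3,1.7],[12.2,4.3,1.7],[12.2,4.3,1.7],[12.2,4.3,1.7]],"rotation":[[0,0,0],[0,0,0],[0,0,0],[0,0,0],[0,0,0],[0,0,0],[0,0,0],[0,0,0],[0,0,0],[0,0,0],[0,0,0],[0,0,0],[0,0,0],[0,0,0],[0,0,0],[0,0,0],[0,0,0],[0,0,0],[0,0,0],[0,0,0]]}'
python3 -m crank '{"offset":[[0,0,0],[0,0,0],[0,0,0],[0,0,0],[0,0,0],[0,0,0],[0,0,0]],"rotation":[[0,0,0],[0,0,0],[0,0,0],[0,0,0],[0,0,0],[0,0,0],[0,0,0]]}'
python3 - <<'E'
from h import *
s=get_image("scene")[:,:,::-1]
cv2.imwrite("pics/h.png",cv2.resize(s[170:290,320:480],None,fx=4,fy=4,interpolation=2))
E
```

```text
time_s: 9.65
tcp_pos: [0.6377, 0.077, 0.0481]
tcp_rot: [-0.0, 0.181, 0.984, -0.0]
ft_force: [0.2, 0.4, 0.1]
width: 0.205
grip_force: 0.0
time_s: 10.52
tcp_pos: [0.6377, 0.077, 0.0482]
tcp_rot: [0.0, 0.181, 0.984, 0.0]
ft_force: [-0.6, -0.5, -0.5]
width: 0.201
grip_force: 0.0
```

View pics/h.png

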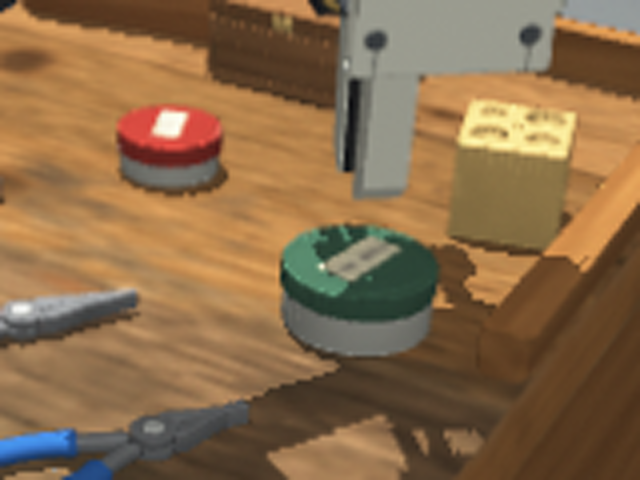

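The fingertips are centred about 4 cm above the green lid. The picture shows the near tip at crop (382,193) and the lid middle at (360,262). Now I'll lift high, cross to the block and point.

```bash
python3 -m crank '{"offset":[[0,0,2],[0,0,5],[0,0,9],[0,0,13],[0,0,15],[-1,2,15],[-2.5,5,15],[-4.5,9,15],[-6.5,13,15],[-8.5,17,15],[-10.5,21,15],[-12.5,25,15],[-14.5,28.5,15],[-16,31.5,15],[-17,33,15],[-17.3,33.8,15],[-17.3,33.8,15]],"rotation":[[0,0,0],[0,0,0],[0,0,0],[0,0,0],[0,0,0],[0,0,0],[0,0,0],[0,0,0],[0,0,0],[0,0,0],[0,0,0],[0,0,0],[0,0,0],[0,0,0],[0,0,0],[0,0,0],[0,0,0]]}'
python3 -m crank '{"offset":[[0,0,-2],[0,0,-5],[0,0,-8],[0,0,-11],[0,0,-13],[0,0,-14.5],[0,0,-15.2],[0,0,-15.2],[0,0,-15.2],[0,0,-15.2],[0,0,-15.2],[0,0,-15.2],[0,0,-15.2],[0,0,-15.2],[0,0,-15.2],[0,0,-15.2],[0,0,-15.2],[0,0,-15.2],[0,0,-15.2],[0,0,-15.2]],"rotation":[[0,0,0],[0,0,0],[0,0,0],[0,0,0],[0,0,0],[0,0,0],[0,0,0],[0,0,0],[0,0,0],[0,0,0],[0,0,0],[0,0,0],[0,0,0],[0,0,0],[0,0,0],[0,0,0],[0,0,0],[0,0,0],[0,0,0],[0,0,0]]}'
python3 -m crank '{"offset":[[0,0,0],[0,0,0],[0,0,0],[0,0,0],[0,0,0],[0,0,0],[0,0,0],[0,0,0]],"rotation":[[0,0,0],[0,0,0],[0,0,0],[0,0,0],[0,0,0],[0,0,0],[0,0,0],[0,0,0]]}'
```

```text
time_s: 12.7
tcp_pos: [0.4645, 0.4149, 0.1977]
tcp_rot: [-0.0, 0.181, 0.984, -0.0]
ft_force: [-0.6, -0.3, -0.2]
width: 0.204
grip_force: 0.0
time_s: 15.2
tcp_pos: [0.4647, 0.415, 0.0461]
tcp_rot: [-0.0, 0.181, 0.984, -0.0]
ft_force: [-0.9, -0.1, 0.1]
width: 0.201
grip_force: 0.0
time_s: 16.2
tcp_pos: [0.4647, 0.415, 0.0462]
tcp_rot: [0.0, 0.181, 0.983, -0.0]
ft_force: [-0.7, -0.6, -0.1]
width: 0.2
grip_force: 0.0
```

```bash
python3 -c "
from plant import r;print(r.job_done())"
```

```text
the job is handed in; nothing more can be done
None
```

I pointed at the blue pliers' joint, the green lid and the bench block in that order, at least 1.6 s each with no sign of contact, and handed the job in still pointing at the block; the cameras put the tool about 37 mm above its reported height, so I set fingertip clearance from them at about 4 cm (checked by picture over the first two, not over the block), and no verdict came back.

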